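# Hang a specimen on the bent drying rod

### The job

Pick up the specimen hanger (green resin mount under a brass eye with a tab), thread its eye over the free end of the bent steel drying rod and slide it gently along the rod, round both bends, until it rests against the red stop ball; then let go so that it hangs there. Feel your way, because the bends were made by hand: keep the hanger upright, do not force it against the rod, do not shove the stop ball along, and leave the bottle, the orange resin mount and the tweezers where they are.

Things in the scene. Friction and masses are not known exactly. Their poses are not given: they have to be found in the camera images.
- hanger: specimen hanger, loose, 120 g, 116 mm tall, standing upright: green resin cylinder (34 mm diameter, 22 mm tall), brass shank, brass eye ring, flat brass tab on top. Origin: centre of the underside; z up, x along the axis of the eye's bore. Alike after a half turn about z (threads either way round). Hung on the rod it keeps upright by its own weight
- eye (a point): centre of the hanger's eye, 60 mm above its underside. Bore 12 mm, ring outside diameter 24 mm, 10 mm long along x. The eye slips and turns freely on the 8 mm rod with 2 mm play all round
- tab (a point): grasp point on the hanger's tab, 98 mm above its underside, 38 mm above the eye's centre. Tab 10 mm thick along x, 20 mm wide along y, reaching from 71 to 116 mm above the underside. Fingertips kept 12 mm or more above the eye's centre clear the rod and the ball
- rod: bent round steel rod, 8 mm diameter, fixed, level, its axis 100 mm above the worktop. Origin: on the worktop under the free round-ended tip; x along the first leg, away from the tip, y to its left. Legs in order: first 55 mm, bend right, second 70 mm, bend left, third 95 mm, then down into a grey foot (72 mm diameter). Nothing stands more than 10 mm above the rod's axis
- stop (a point): centre of the red stop ball, 20 mm diameter, on the rod's axis, clamped by friction on the third leg 45 to 71 mm past the second bend. Its orientation tells nothing. It slips along the rod when pushed with more than 14 N. With the ring touching the ball, centres are about 13 mm apart; a hanging eye is 2 mm lower than the rod's axis
- bottle: bystander, loose: white bottle with red cap, 30 mm diameter, 69 mm tall; origin centre of the underside
- mount: bystander, loose: orange resin mount, 25 mm diameter, 18 mm tall; origin centre of the underside
- tweezers: bystander, loose: steel tweezers lying flat, 110 mm long (along its y), 15 mm wide, 8 mm tall; origin centre of the underside
- bend1 (a point): point on the rod's axis where the straight first leg ends and the first bend starts (55 mm from the tip). Both bends have 20 mm radius (axis) and were made by hand: the first turns to the right by anything from 36 to 64 degrees, the second back to the left by 41 to 59 degrees, so the rod beyond here has to be found by feel or by eye
Things that resemble listed ones, but are neither listed nor needed, are in the scene too. Leave any pink look-alike of the hanger alone.

How it is judged:
By the outcome, as a careful person would: the job done as asked, in the order asked, and still so for the second after the job is handed in, with the robot touching nothing.
It also fails if it takes over 69 s, if anything falls off the work surface, if the arm or the gripper's body presses on something with over 40 N, if the wrist force passes 120 N, or if a joint passes its speed limit or range.

### The arm

A 6-joint arm with a two-finger parallel gripper is mounted at the origin on a cart in front of the work surface, level with it; the furniture and walls round the work are solid. World frame = base frame: x ahead of the robot, y to its left, z up, the work surface at z = 0. Lengths are in m, angles in rad, forces in N, time in s.
With the tool pointing down it reaches from about 0.325 to 0.9 m from the base axis. Payload 3.5 kg.
Tool frame: the origin (TCP) lies midway between the tips of the shut fingers; the grasp point (between the pads) lies 19 mm behind it; z points along the fingers, y is the direction in which the jaws open and shut (so a half turn about z gives the same grasp; the last joint's range is limited). The gripper opens to 85 mm and grips with 20 to 120 N. Pads are 22 mm wide; open, the fingers measure 114 mm over their backs; the gripper's body (76 mm by 85 mm) begins 54 mm behind the grasp point. The pads swing forward as they close: fully open they stand 13 mm farther back than shut.
Start: joints at [-1.331, 0.276, -0.026, 1.268, 0, 1.467], TCP at [0.21, -0.589, 0.231] pointing down, gripper open.
Joint ranges: [-3.12, 3.12], [-0.85, 1.88], [-1.08, 1.24], [-1.95, 2.15], [-1.57, 1.53], [-3.14, 3.14]. Speed limits (rad/s): [2.57, 2.57, 3.14, 3.14, 3.14, 3.14].

### API

Orientations are given as a rotation vector (axis times angle).
In Python, from bench import status, vision, sign_off gives the robot as it stands.
- The arm moves only by the tool play_rows, never from a script. Its argument "targets" is one flat list of numbers, 4 for each row, row after row: the shift along the tool's x, y, z in mm, then the turn about the tool's z in rad. A call has exactly 5 rows; each row shifts and turns the commanded pose from where the row before left it, along the tool's axes as they then stand; what a row does not reach is not made up. A row lasts 1/8 s, in which the tool goes at most 62.5 mm and 10.7 degrees, less where a joint would pass 70% of its speed; a pose out of reach is approached as far as the arm can. A call with a gripper value outside its range is refused whole. "claw" is the opening, from 0 (shut) to 1 (fully open), set as the call begins (left out, the last holds). The fingers move at their own pace and stop on an object; "force" is the grip in N (left out, the last holds). Time passes only in rows, so rows that do not move let the fingers close, or fill a call up. It gives the time, the measured TCP pose, the force and the opening at its end, in the units of the state.
- status.state(): the state, without advancing time (a new reading comes with each control period).
- vision.snapshot(name): name is "scene" or "top" or "wrist"; returns the picture (384x512x3 uint8, blue, green, red); there is no depth.
- vision.camera_params(name): a dict with "intrinsics" (3x3 intrinsics, pixels), "xyz" and "rotation" of the camera in the world. Camera axes: x right, y down, z forward; pixel columns grow to the right and rows downward; lengths in m; the calibration is good to about 2 mm. A picture is of the moment at which its call begins: read the wrist's pose just before it. camera_params takes no time and is no camera call; for the wrist camera it gives the pose at the moment of the call.
- sign_off(): hands the job in, once; it reports no verdict.
The state is a dict: "time_s": time; "joints": joint angles; "qd": joint speeds; "joint_efforts": joint torques, N m; "ee_pos": TCP position; "tcp_rot": TCP orientation; "ft_force": force on the tool from outside, world axes, zero at the start; "ft_torque": the same for the moment, N m; "width": finger opening in m.
Only numpy, scipy, OpenCV 4.12 (cv2) and the standard library are available. Lean on these libraries where they do the work, as an engineer would, in place of code of your own. Each camera call takes 0.05 s, during which the arm holds its last target. There are 200 camera calls.

## Working session

There is one attempt and no reset: what is moved stays moved. The work goes in short steps, Python scripts to look and compute and a tool call to move; the robot and the scene stay as the last step left them, time stands still between calls to the robot, and variables do not carry over. Pictures are saved under pics/ and viewed, about 8 in all and at most 12, crops included, and the job is handed in when it is done.

Besides the shell and the picture viewer there is one more tool, called after "Emit:" as a command line: name --argument value ..., lists and objects as JSON in quotes. play_rows: Moves the arm, as the interface text tells. Its arguments: {"type":"object","properties":{"targets":{"type":"array","items":{"type":"number"}},"claw":{"type":"number"},"force":{"type":"number"}},"required":["targets"]}

```bash
ls; mkdir -p pics; cat > h.py <<'E'
import numpy as np, cv2
from bench import status, vision
def ray(cp,u,v):
    d=np.array(cp["rotation"])@np.linalg.inv(np.array(cp["intrinsics"]))@np.array([u,v,1.0])
    return np.array(cp["xyz"]),d
def onplane(cp,u,v,z):
    o,d=ray(cp,u,v); return o+d*(z-o[2])/d[2]
def proj(cp,p):
    q=np.array(cp["intrinsics"])@(np.array(cp["rotation"]).T@(np.array(p)-np.array(cp["xyz"]))); return q[:2]/q[2]
E
python3 - <<'E'
from h import *
s=status.state();print(s["time_s"],s["ee_pos"],s["tcp_rot"],s["width"])
for n in("top","scene"):
    im=vision.snapshot(n);cp=vision.camera_params(n);cv2.imwrite(f"pics/{n}_raw.png",im)
    cv2.imwrite(f"pics/{n}1.png",cv2.resize(im,(800,600),interpolation=cv2.INTER_CUBIC));print(n,cp)
E
```

```text
pics
0.0 [ 0.20986639 -0.5878869   0.2301482 ] [-3.09338609e+00 -5.35418448e-01  2.27714186e-04] 0.08550315616612633
top {'intrinsics': array([[404.25426093,   0.        , 255.88937982],
       [  0.        , 404.25426093, 193.5204025 ],
       [  0.        ,   0.        ,   1.        ]]), 'xyz': array([ 0.22964491, -0.29283149,  1.55366611]), 'rotation': array([-2.10720102,  2.15147813, -0.14830949])}
scene {'intrinsics': array([[374.79957099,   0.        , 256.38088217],
       [  0.        , 374.79957099, 188.0286267 ],
       [  0.        ,   0.        ,   1.        ]]), 'xyz': array([-0.51092656, -0.80055053,  0.71743478]), 'rotation': array([-1.82671532,  1.12151771, -0.64326307])}
```

View pics/top1.png

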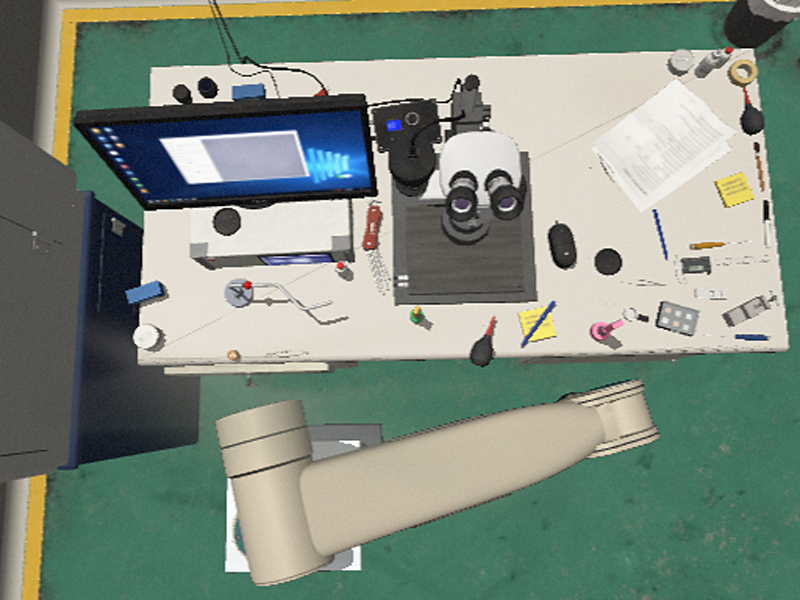

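View pics/scene1.png

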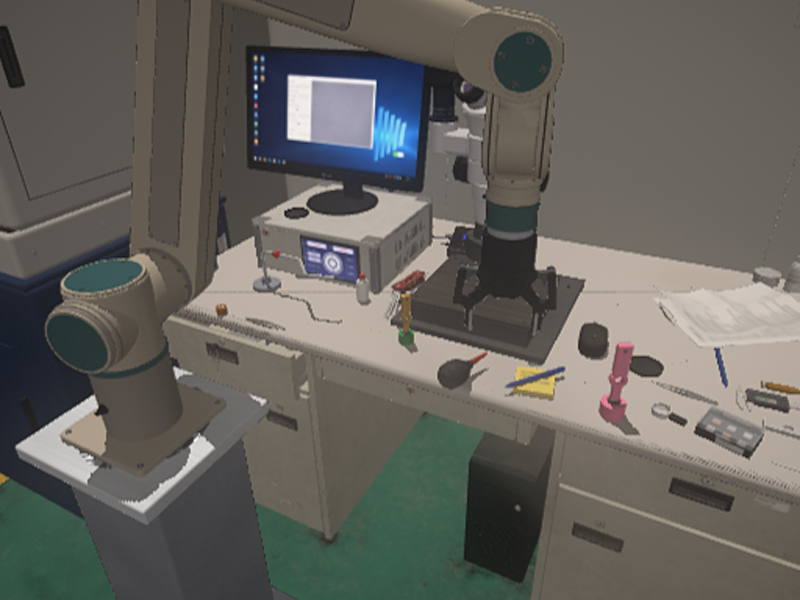

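Top view: the green hanger is at about (417,312), the rod runs from its foot at (240,290) with the ball at (247,285), and the bottle is at (345,268). The pink decoy is at (605,330). I'll crop closer.

```bash
cat >> h.py <<'E'
_cp=vision.camera_params
def cam(n):
    c=dict(_cp(n)); c["rotation"]=cv2.Rodrigues(np.array(c["rotation"],float))[0] if np.size(c["rotation"])==3 else np.array(c["rotation"]); return c
E
python3 - <<'E'
from h import *
a=cv2.imread("pics/top_raw.png")[165:235,135:285]
b=cv2.imread("pics/scene_raw.png")[150:230,140:290]
a=cv2.resize(a,(750,350),interpolation=cv2.INTER_CUBIC);b=cv2.resize(b,(750,400),interpolation=cv2.INTER_CUBIC)
cv2.imwrite("pics/crop.png",cv2.resize(np.vstack([a,b[:250]]),(750,600)))
c=cam("top");im=cv2.imread("pics/top_raw.png")
print(onplane(c,295/1.5625,510/1.5625,0))
hsv=cv2.cvtColor(im,cv2.COLOR_BGR2HSV)
def blobs(nm,lo,hi,z,hs=hsv,c=c):
    n,_,st,ce=cv2.connectedComponentsWithStats(cv2.inRange(hs,lo,hi))
    for k in range(1,n):
        if st[k,4]>4 and 190>ce[k][0]>80 or st[k,4]>4 and nm=='green': 
            p=onplane(c,*ce[k],z)
            if 0.3<p[0]<.8 and -.5<p[1]<.4: print(nm,st[k],ce[k].round(1),p.round(4))
blobs('green',(45,120,40),(75,255,255),.022)
blobs('red',(0,150,90),(8,255,255),.1)
blobs('brass',(15,120,60),(35,255,255),.11)
E
```

```text
[-0.0146988  -0.00565704  0.        ]
green [263 199   8   7  20] [266.  202.6] [ 0.4393 -0.3025  0.022 ]
red [156 180   5   5  20] [157.9 182. ] [0.514  0.0936 0.1   ]
```

View pics/crop.png

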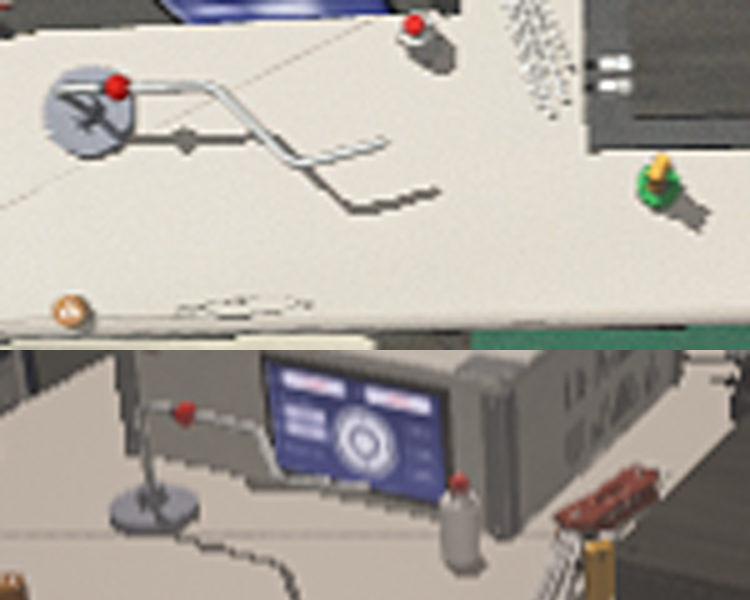

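```bash
python3 - <<'E'
from h import *
c=cam("top")
for n,u,v,z in [("tip",387,143,.1),("b1",300,163,.1),("b1b",275,143,.1),("b2",212,87,.1),("ball",117,87,.1),("hang",658,190,.011),("tabtop",660,165,.116),("bottlecap",415,24,.069)]:
    print(n,onplane(c,135+u/5,165+v/5,z).round(4))
print(cv2.Rodrigues(np.array(status.state()["tcp_rot"]))[0].round(3))
w=cam("wrist");print(w)
cv2.imwrite("pics/w0.png",vision.snapshot("wrist"))
E
```

```text
tip [ 0.4663 -0.1072  0.1   ]
b1 [ 0.4529 -0.0436  0.1   ]
b1b [ 0.4681 -0.0252  0.1   ]
b2 [0.5108 0.0216 0.1   ]
ball [0.5125 0.0918 0.1   ]
hang [ 0.4394 -0.3049  0.011 ]
tabtop [ 0.4432 -0.3059  0.116 ]
bottlecap [ 0.5616 -0.1246  0.069 ]
[[ 0.942  0.336 -0.   ]
 [ 0.336 -0.942  0.002]
 [ 0.    -0.002 -1.   ]]
{'intrinsics': array([[345.83804961,   0.        , 257.79582622],
       [  0.        , 345.83804961, 197.07619141],
       [  0.        ,   0.        ,   1.        ]]), 'xyz': array([ 0.28627816, -0.56018764,  0.37309558]), 'rotation': array([[ 0.33530109, -0.89407278, -0.29699671],
       [-0.94211011, -0.31864216, -0.10438252],
       [-0.0013101 ,  0.31480318, -0.94915607]])}
```

Emit:
play_rows --targets '[52, -31, 0, 0, 52, -31, 0, 0, 52, -31, 0, 0, 52, -31, 0, 0, 52, -31, 0, 0]' --claw 1

```text
time_s: 0.78
ee_pos: [0.4037, -0.3535, 0.2311]
tcp_rot: [-3.096, -0.535, -0.0]
ft_force: [1.5, -1.2, 0.3]
width: 0.0855
```

Emit:
play_rows --targets '[52, -34, 0, 0, 0, 0, 0, 0, 0, 0, 0, 0, 0, 0, 0, 0, 0, 0, 0, 0]'

```text
time_s: 1.4
ee_pos: [0.4396, -0.3069, 0.2312]
tcp_rot: [-3.096, -0.532, 0.0]
ft_force: [0.5, 0.1, 0.2]
width: 0.0855
```

```bash
cat > look.py <<'E'
import sys
from h import *
s=status.state();print(s["time_s"],np.round(s["ee_pos"],4),np.round(s["joints"],3),np.round(s["ft_force"],2))
R=cv2.Rodrigues(np.array(s["tcp_rot"]))[0];print("toolx yaw",np.degrees(np.arctan2(R[1,0],R[0,0])).round(2))
import pickle
c=cam("wrist");im=vision.snapshot("wrist");cv2.imwrite(f"pics/{sys.argv[1]}.png",im);pickle.dump(c,open(f"pics/{sys.argv[1]}.pkl","wb"))
E
python3 look.py w1
```

```text
1.4 [ 0.4396 -0.3069  0.2312] [-0.73   0.12  -0.219  1.232 -0.     2.071] [0.47 0.08 0.24]
toolx yaw 19.51
```

View pics/w1.png

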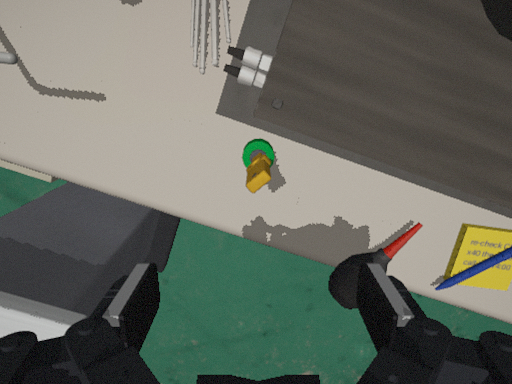

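```bash
python3 - <<'E'
from h import *
import pickle
im=cv2.imread("pics/w1.png");c=pickle.load(open("pics/w1.pkl","rb"))
hsv=cv2.cvtColor(im,cv2.COLOR_BGR2HSV)
sub=(slice(130,205),slice(235,290))
m=cv2.inRange(hsv,(12,140,60),(30,255,255));m2=np.zeros_like(m);m2[sub]=m[sub]
ys,xs=np.nonzero(m2);v=hsv[...,2][ys,xs];print(np.histogram(v,10))
g=cv2.inRange(hsv,(45,120,40),(80,255,255));g2=np.zeros_like(g);g2[sub]=g[sub]
x,y,w,h=cv2.boundingRect(g2);print("green",x,y,w,h)
cs,_=cv2.findContours(m2,0,1);k=max(cs,key=cv2.contourArea);print(cv2.minAreaRect(k))
crop=cv2.resize(im[130:205,225:295],(560,600),interpolation=cv2.INTER_CUBIC);cv2.imwrite("pics/w1c.png",crop)
print(c["xyz"])
for u,vv in [(258,182),(258,176)]: print(onplane(c,u,vv,.116))
E
```

```text
(array([  1,  29,  41, 184,  84,  48,  34,  37, 155,  71]), array([ 68. ,  81.7,  95.4, 109.1, 122.8, 136.5, 150.2, 163.9, 177.6,
       191.3, 205. ]))
green 243 139 32 28
((258.5885009765625, 172.67257690429688), (23.61424446105957, 39.445770263671875), 3.814074993133545)
[ 0.51603267 -0.27906145  0.3740365 ]
[ 0.44695144 -0.30381434  0.116     ]
[ 0.4514792  -0.30221382  0.116     ]
```

View pics/w1c.png

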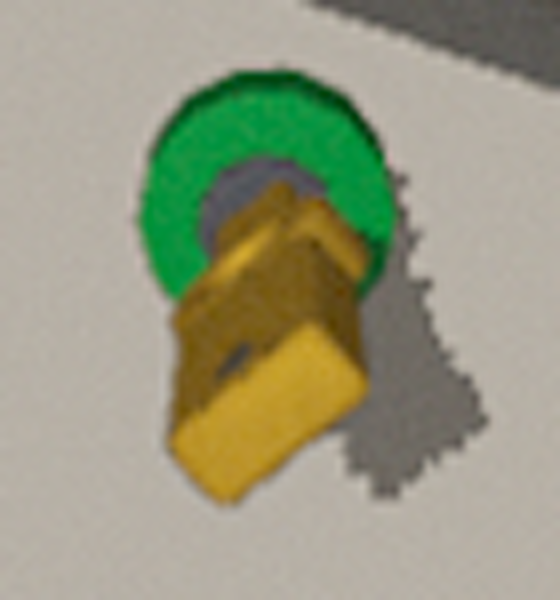

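Tab top face corners in the crop: (315,322), (368,382), (228,503), (170,440). Green base: x 243–275, y 139–167.

```bash
python3 - <<'E'
from h import *
import pickle
c=pickle.load(open("pics/w1.pkl","rb"))
P=np.array([onplane(c,225+u/8,130+v/8,.116)[:2] for u,v in [(315,322),(368,382),(228,503),(170,440)]])
print(P.round(4),P.mean(0).round(4))
for a,b in [(0,3),(1,2),(0,1),(3,2)]:
    d=P[b]-P[a];print(np.linalg.norm(d).round(4),np.degrees(np.arctan2(d[1],d[0])).round(1))
print("green base centre", onplane(c,225+268/8,130+187/8,.022).round(4))
# rod tip etc from top
E
```

```text
[[ 0.4574 -0.3053]
 [ 0.4535 -0.3121]
 [ 0.4374 -0.3034]
 [ 0.4416 -0.296 ]] [ 0.4475 -0.3042]
0.0183 149.5
0.0183 151.6
0.0079 -119.7
0.0085 -119.4
green base centre [ 0.4508 -0.3031  0.022 ]
```

Emit:
play_rows --targets '[9, 0, 0, -0.179, 0, 0, 20, -0.179, 0, 0, 30, -0.179, 0, 0, 30, -0.179, 0, 0, 10, 0]'

```text
time_s: 2.08
ee_pos: [0.4473, -0.3022, 0.1393]
tcp_rot: [-2.711, -1.58, 0.002]
ft_force: [0.3, 0.0, -0.1]
width: 0.0854
```

Emit:
play_rows --targets '[0, 0, 0, 0, 0, 0, 0, 0, 0, 0, 0, 0, 0, 0, 0, 0, 0, 0, 0, 0]'

```text
time_s: 2.7
ee_pos: [0.4491, -0.3029, 0.1417]
tcp_rot: [2.711, 1.586, 0.0]
ft_force: [-0.4, 0.6, -0.1]
width: 0.0852
```

```bash
python3 look.py w2; python3 - <<'E'
from h import *
import pickle
c=pickle.load(open("pics/w2.pkl","rb"));im=cv2.imread("pics/w2.png")
t=proj(c,(.4485,-.3038,.116));print(t,proj(c,status.state()["ee_pos"]))
x,y=int(t[0]),int(t[1]);x0=max(0,x-100);y0=max(0,min(y-75,234))
print(x0,y0);cv2.imwrite("pics/w2c.png",cv2.resize(im[y0:y0+150,x0:x0+200],(800,600),interpolation=cv2.INTER_CUBIC))
E
```

```text
2.7 [ 0.4491 -0.3029  0.1417] [-0.713  0.194 -0.329  1.047 -0.     1.37 ] [-0.43  0.62 -0.13]
toolx yaw 60.66
[258.3525676  244.33643751] [258.36284211 266.5766859 ]
158 169
```

View pics/w2c.png

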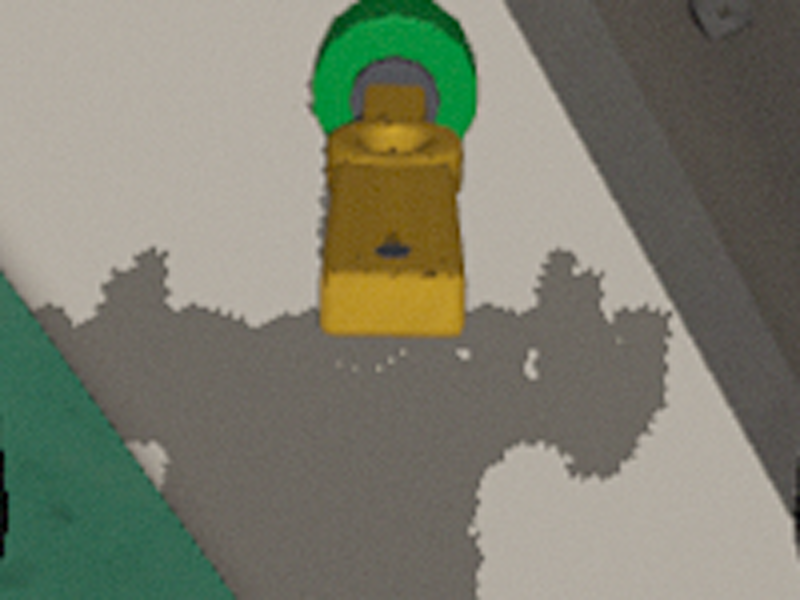

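Emit:
play_rows --targets '[-1, -1.5, 15, 0, 0, 0, 20, 0, 0, 0, 18, 0, 0, 0, 9, 0, 0, 0, 0, 0]'

```text
time_s: 3.38
ee_pos: [0.4463, -0.3022, 0.0781]
tcp_rot: [-2.71, -1.585, 0.001]
ft_force: [-0.8, 0.4, -0.0]
width: 0.0853
```

Emit:
play_rows --targets '[0, 0, 0, 0, 0, 0, 0, 0, 0, 0, 0, 0, 0, 0, 0, 0, 0, 0, 0, 0]' --claw 0 --force 50

```text
time_s: 4.0
ee_pos: [0.4475, -0.3032, 0.0799]
tcp_rot: [2.711, 1.586, 0.001]
ft_force: [-0.7, -0.4, 2.1]
width: 0.0192
```

Emit:
play_rows --targets '[0, 0, 0, 0, 0, 0, 0, 0, 0, 0, 0, 0, 0, 0, 0, 0, 0, 0, 0, 0]'

```text
time_s: 4.62
ee_pos: [0.4475, -0.3033, 0.0799]
tcp_rot: [2.711, 1.586, 0.001]
ft_force: [-0.0, 0.6, 5.8]
width: 0.0193
```

Emit:
play_rows --targets '[0, 0, -15, 0, 0, 0, -25, 0, 37.5, -13.4, 0, 0, 37.5, -13.4, 0, 0, 37.5, -13.4, 0, 0]'

```text
time_s: 5.25
ee_pos: [0.4665, -0.1837, 0.1193]
tcp_rot: [-2.711, -1.585, 0.001]
ft_force: [-0.5, 0.2, -2.3]
width: 0.0195
```

Emit:
play_rows --targets '[37.5, -13.4, 0, 0, 0, 0, 0, -0.18, 0, 0, 0, -0.18, 0, 0, 0, -0.18, 0, 0, 0, -0.18]'

```text
time_s: 5.88
ee_pos: [0.473, -0.1454, 0.1192]
tcp_rot: [-1.97, -2.445, 0.001]
ft_force: [0.1, -0.4, -2.2]
width: 0.0193
```

Emit:
play_rows --targets '[0, 0, 0, 0, 0, 0, 0, 0, 0, 0, 0, 0, 0, 0, 0, 0, 0, 0, 0, 0]'

```text
time_s: 6.5
ee_pos: [0.4738, -0.1459, 0.1193]
tcp_rot: [-1.979, -2.44, 0.0]
ft_force: [-0.2, -0.2, -2.1]
width: 0.0192
```

```bash
python3 look.py w3
```

```text
6.5 [ 0.4738 -0.1459  0.1193] [-0.429  0.139 -0.449  0.983 -0.     0.934] [-0.23 -0.2  -2.11]
toolx yaw 101.9
```

View pics/w3.png

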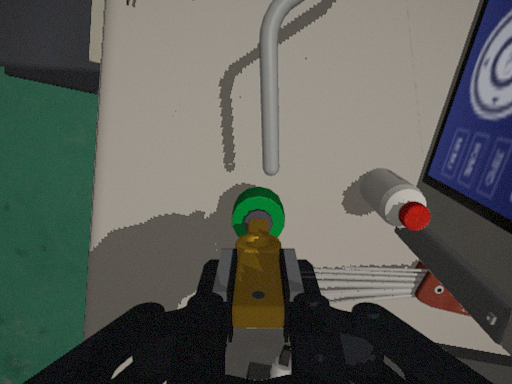

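Rod tip at (271,170), the first leg runs up to about (269,45), then bends right; the hanger is straight in the jaws, at column 258.

```bash
cat > rod.py <<'E'
import sys,pickle
from h import *
n=sys.argv[1];c=pickle.load(open(f"pics/{n}.pkl","rb"));im=cv2.imread(f"pics/{n}.png").astype(int)
s=status.state();R=cv2.Rodrigues(np.array(s["tcp_rot"]))[0];p=np.array(s["ee_pos"])
r0,r1,c0,c1=map(int,sys.argv[2:6])
hsv=cv2.cvtColor(im.astype(np.uint8),cv2.COLOR_BGR2HSV)
if len(sys.argv)>6:
    for r in (r0,(r0+r1)//2): print(r,[tuple(im[r,x]) for x in range(c0,c1,3)])
E
python3 rod.py w3 60 172 245 300 1
```

```text
60 [(np.int64(77), np.int64(81), np.int64(88)), (np.int64(79), np.int64(86), np.int64(89)), (np.int64(79), np.int64(85), np.int64(89)), (np.int64(109), np.int64(118), np.int64(125)), (np.int64(143), np.int64(153), np.int64(159)), (np.int64(77), np.int64(81), np.int64(82)), (np.int64(113), np.int64(116), np.int64(116)), (np.int64(125), np.int64(129), np.int64(128)), (np.int64(143), np.int64(147), np.int64(148)), (np.int64(142), np.int64(146), np.int64(145)), (np.int64(128), np.int64(132), np.int64(132)), (np.int64(126), np.int64(136), np.int64(141)), (np.int64(137), np.int64(149), np.int64(152)), (np.int64(137), np.int64(148), np.int64(154)), (np.int64(139), np.int64(148), np.int64(157)), (np.int64(139), np.int64(148), np.int64(152)), (np.int64(139), np.int64(147), np.int64(155)), (np.int64(139), np.int64(151), np.int64(156)), (np.int64(137), np.int64(147), np.int64(152))]
116 [(np.int64(142), np.int64(148), np.int64(156)), (np.int64(143), np.int64(153), np.int64(159)), (np.int64(142), np.int64(151), np.int64(158)), (np.int64(139), np.int64(151), np.int64(156)), (np.int64(139), np.int64(150), np.int64(158)), (np.int64(143), np.int64(155), np.int64(160)), (np.int64(93), np.int64(96), np.int64(93)), (np.int64(120), np.int64(125), np.int64(125)), (np.int64(129), np.int64(135), np.int64(133)), (np.int64(144), np.int64(149), np.int64(149)), (np.int64(134), np.int64(140), np.int64(139)), (np.int64(112), np.int64(119), np.int64(119)), (np.int64(143), np.int64(151), np.int64(159)), (np.int64(141), np.int64(150), np.int64(156)), (np.int64(142), np.int64(152), np.int64(159)), (np.int64(140), np.int64(149), np.int64(156)), (np.int64(142), np.int64(151), np.int64(159)), (np.int64(140), np.int64(150), np.int64(156)), (np.int64(141), np.int64(150), np.int64(157))]
```

```bash
cat > rod.py <<'E'
import sys,pickle
from h import *
n=sys.argv[1];seed=tuple(map(int,sys.argv[2:4]))
c=pickle.load(open(f"pics/{n}.pkl","rb"));im=cv2.imread(f"pics/{n}.png")
b=cv2.medianBlur(im,3).astype(int)
m=((b[...,2]-b[...,0]<9)&(b.min(2)>60)&(b[...,2]-b[...,0]>-15)).astype(np.uint8)
_,lab=cv2.connectedComponents(m,connectivity=4);m=(lab==lab[seed[1],seed[0]])
s=status.state();R=cv2.Rodrigues(np.array(s["tcp_rot"]))[0];p=np.array(s["ee_pos"])
ys,xs=np.nonzero(m);print("comp",len(ys),xs.min(),xs.max(),ys.min(),ys.max())
W=np.array([onplane(c,x,y,.1) for x,y in zip(xs,ys)]);T=(W-p)@R   # tool frame
np.save(f"pics/{n}_T.npy",T);np.save(f"pics/{n}_W.npy",W)
print("tip tool x",T[:,0].min()*1e3)
for x in np.arange(0,.2,.006):
    k=(abs(T[:,0]-x)<.0015)
    if k.sum()>3: print(round(x*1e3),"y mid %.1f width %.1f"%((T[k,1].max()+T[k,1].min())*500,np.ptp(T[k,1])*1e3))
E
python3 rod.py w3 271 120
python3 - <<'E'
from h import *
import pickle
c=pickle.load(open("pics/w3.pkl","rb"));s=status.state();R=cv2.Rodrigues(np.array(s["tcp_rot"]))[0];p=np.array(s["ee_pos"])
print(proj(c,p+R@[0,0,.019]),proj(c,p+R@[0,0,-.037]),proj(c,p+R@[-.005,0,-.037]),proj(c,p+R@[.005,0,.0315]))
# refine: gold tab edges
E
```

```text
comp 3133 258 302 0 175
tip tool x 39.07742509481383
42 y mid 6.3 width 7.2
48 y mid 6.3 width 7.2
54 y mid 6.0 width 7.5
60 y mid 5.9 width 7.5
66 y mid 5.8 width 7.4
72 y mid 5.6 width 7.7
78 y mid 5.3 width 7.2
84 y mid 5.0 width 7.6
90 y mid 4.9 width 7.5
96 y mid 4.7 width 7.8
102 y mid 5.3 width 8.1
108 y mid 7.5 width 10.1
114 y mid 12.0 width 13.3
[257.48784864 248.17210688] [257.4113389  318.13268228] [257.42938376 329.47226131] [257.48769195 229.5521814 ]
```

Emit:
play_rows --targets '[0, 0, 0, -0.03, 0, 7, 0, 0, 8, 0, 0, 0, 7, 0, 0, 0, 0, 0, 0, 0]'

```text
time_s: 7.18
ee_pos: [0.4765, -0.1288, 0.1191]
tcp_rot: [-1.94, -2.47, 0.0]
ft_force: [0.0, 0.4, -1.9]
width: 0.019
```

Emit:
play_rows --targets '[0, 0, 0, 0, 0, 0, 0, 0, 0, 0, 0, 0, 0, 0, 0, 0, 0, 0, 0, 0]'

```text
time_s: 7.8
ee_pos: [0.4771, -0.1297, 0.1193]
tcp_rot: [-1.942, -2.469, -0.0]
ft_force: [0.6, 0.3, -2.2]
width: 0.019
```

```bash
python3 look.py w4;python3 rod.py w4 258 120; python3 - <<'E'
from h import *
import pickle
c=pickle.load(open("pics/w4.pkl","rb"));im=cv2.imread("pics/w4.png");hsv=cv2.cvtColor(im,cv2.COLOR_BGR2HSV)
m=cv2.inRange(hsv,(12,140,50),(30,255,255))
for y in range(235,330,6):
    x=np.nonzero(m[y,200:320])[0]
    if len(x):print(y,200+x.min(),200+x.max(),end='; ')
g=cv2.inRange(hsv,(45,120,40),(80,255,255));g[:150]=0;print("green",[ (y,np.nonzero(g[y,200:320])[0].min()+200,np.nonzero(g[y,200:320])[0].max()+200) for y in (200,205,210,215,220)])
cv2.imwrite("pics/w4c.png",cv2.resize(im[110:260,158:358],(800,600),interpolation=cv2.INTER_CUBIC))
E
```

```text
7.8 [ 0.4771 -0.1297  0.1193] [-0.396  0.136 -0.452  0.982  0.     0.937] [ 0.65  0.3  -2.15]
toolx yaw 103.63
comp 4351 250 356 0 205
tip tool x 23.64116031121166
24 y mid 0.8 width 6.0
30 y mid 0.8 width 7.9
36 y mid 0.6 width 7.3
42 y mid 0.3 width 6.8
48 y mid 0.6 width 7.1
54 y mid 0.6 width 7.1
60 y mid 0.8 width 7.5
66 y mid 0.8 width 7.4
72 y mid 0.8 width 7.3
78 y mid 0.6 width 7.6
84 y mid 0.6 width 7.5
90 y mid 2.3 width 9.2
96 y mid 7.1 width 13.4
102 y mid 14.4 width 18.7
108 y mid 23.7 width 18.8
114 y mid 32.6 width 17.0
235 243 272; 241 237 278; 247 236 280; 253 237 278; 259 238 278; 265 237 278; 271 236 279; 277 236 280; 283 235 280; 289 234 281; 295 234 282; 301 233 282; 307 232 283; 313 232 283; 319 232 283; 325 233 283; green [(200, np.int64(237), np.int64(279)), (205, np.int64(235), np.int64(281)), (210, np.int64(234), np.int64(282)), (215, np.int64(232), np.int64(283)), (220, np.int64(232), np.int64(283))]
```

View pics/w4c.png

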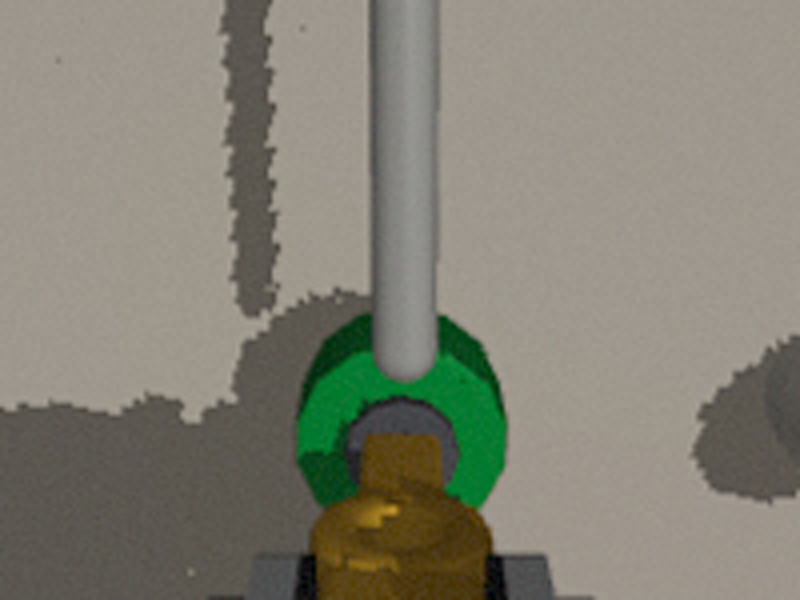

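Emit:
play_rows --targets '[0, 0.5, 0, 0, 8, 0, 0, 0, 8, 0, 0, 0, 6, 0, 0, 0, 0, 0, 0, 0]'

```text
time_s: 8.48
ee_pos: [0.4721, -0.1075, 0.1193]
tcp_rot: [-1.941, -2.47, 0.0]
ft_force: [0.6, 0.7, -1.6]
width: 0.0192
```

Emit:
play_rows --targets '[5, 0, 0, 0, 5, 0, 0, 0, 5, 0, 0, 0, 0, 0, 0, 0, 0, 0, 0, 0]'

```text
time_s: 9.1
ee_pos: [0.4689, -0.0936, 0.1193]
tcp_rot: [1.942, 2.469, -0.0]
ft_force: [-0.4, -0.6, -1.1]
width: 0.0194
```

```bash
python3 look.py w5;python3 rod.py w5 258 150|grep -v mid; python3 - <<'E'
from h import *
W=np.load("pics/w4_W.npy")
im=cv2.imread("pics/w5.png");cv2.imwrite("pics/w5v.png",im)
s=status.state();R=cv2.Rodrigues(np.array(s["tcp_rot"]))[0];p=np.array(s["ee_pos"])
W=np.load("pics/w5_W.npy");T=(W-p)@R*1e3
for lo in range(5,130,8):
    k=(T[:,1]>lo)&(T[:,1]<lo+2)
    if k.sum()>3:print(lo+1,"x mid %.1f w %.1f"%((T[k,0].max()+T[k,0].min())/2,np.ptp(T[k,0])),end='; ')
E
```

```text
9.1 [ 0.4689 -0.0936  0.1193] [-0.332  0.108 -0.485  0.978 -0.     1.001] [-0.44 -0.59 -1.08]
toolx yaw 103.64
comp 5902 248 454 0 246
tip tool x 1.121087923849079
6 x mid 38.0 w 54.5; 14 x mid 65.6 w 9.9; 22 x mid 70.3 w 10.2; 30 x mid 74.9 w 9.6; 38 x mid 79.8 w 9.8; 46 x mid 84.7 w 9.2; 54 x mid 89.6 w 9.0; 62 x mid 94.3 w 10.0; 70 x mid 100.4 w 12.5; 78 x mid 107.9 w 12.5;
```

View pics/w5v.png

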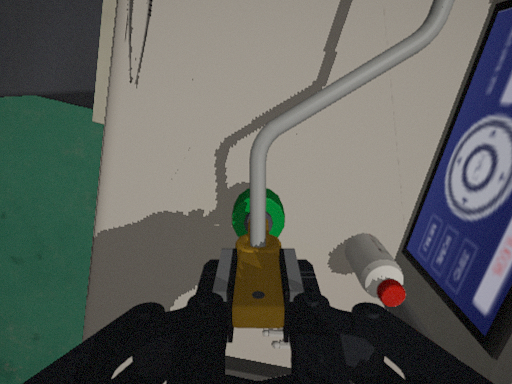

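Threaded: the rod enters the ring at about (258,243), the first bend is near (260,145), and the second leg runs to about (420,45). Advancing toward the bend.

Emit:
play_rows --targets '[7, 0, 0, 0, 7, 0, 0, 0, 7, 0, 0, 0, 7, 0, 0, 0, 0, 0, 0, 0]'

```text
time_s: 9.78
ee_pos: [0.4619, -0.0657, 0.1193]
tcp_rot: [-1.941, -2.47, 0.0]
ft_force: [-0.9, -1.0, -1.4]
width: 0.0195
```

Emit:
play_rows --targets '[0, 0, 0, 0, 0, 0, 0, 0, 0, 0, 0, 0, 0, 0, 0, 0, 0, 0, 0, 0]'

```text
time_s: 10.4
ee_pos: [0.4623, -0.0664, 0.1193]
tcp_rot: [-1.942, -2.469, -0.0]
ft_force: [-0.5, 0.1, -1.9]
width: 0.0192
```

```bash
cat > meas.py <<'E'
import sys
from h import *
n=sys.argv[1];T=np.load(f"pics/{n}_T.npy")*1e3
# centreline: distance transform ridge in tool-frame raster (0.5 mm)
x0,y0=T[:,0].min()-5,T[:,1].min()-5
S=2
ij=((T[:,:2]-[x0,y0])*S).round().astype(int)
m=np.zeros(ij.max(0)+10,np.uint8);m[ij[:,0],ij[:,1]]=255
m=cv2.morphologyEx(m,cv2.MORPH_CLOSE,np.ones((5,5)))
d=cv2.distanceTransform(m,cv2.DIST_L2,5)
r=(d>=cv2.dilate(d,np.ones((7,7)))-.15)&(d>2.5*S)
P=np.argwhere(r)/S+[x0,y0]
P=P[np.argsort(P[:,0]*.6+P[:,1]*.8)]
np.save(f"pics/{n}_P.npy",P)
print([(round(a,1),round(b,1)) for a,b in P[::max(1,len(P)//40)]])
E
python3 look.py w6;python3 rod.py w6 258 205;python3 meas.py w6;python3 - <<'E'
from h import *
im=cv2.imread("pics/w6.png");hsv=cv2.cvtColor(im,cv2.COLOR_BGR2HSV)
m=cv2.inRange(hsv,(12,140,50),(30,255,255));m[:,:200]=0;m[:,320:]=0
for y in (247,253,259):
    x=np.nonzero(m[y])[0];print(y,x.min(),x.max())
E
```

```text
10.4 [ 0.4623 -0.0664  0.1193] [-0.281  0.089 -0.507  0.975  0.     1.052] [-0.46  0.12 -1.92]
toolx yaw 103.63
comp 5738 249 471 0 246
tip tool x 1.0773950584168888
0 y mid 0.5 width 2.6
6 y mid 0.0 width 6.7
12 y mid 1.5 width 10.7
18 y mid 1.0 width 10.6
24 y mid 1.3 width 9.0
30 y mid 5.7 width 12.8
36 y mid 12.0 width 17.5
42 y mid 21.9 width 20.1
48 y mid 32.1 width 18.9
54 y mid 41.9 width 19.1
60 y mid 52.1 width 19.7
66 y mid 61.4 width 18.0
72 y mid 69.7 width 14.2
78 y mid 74.7 width 10.4
84 y mid 76.9 width 9.4
90 y mid 78.6 width 8.7
96 y mid 79.8 width 9.3
102 y mid 81.5 width 9.3
108 y mid 83.5 width 8.5
114 y mid 84.3 width 8.9
[(np.float64(4.6), np.float64(-0.3)), (np.float64(4.6), np.float64(0.2)), (np.float64(5.1), np.float64(0.2)), (np.float64(5.6), np.float64(0.2)), (np.float64(6.1), np.float64(0.2)), (np.float64(6.6), np.float64(0.2)), (np.float64(7.1), np.float64(0.2)), (np.float64(15.1), np.float64(1.2)), (np.float64(26.6), np.float64(2.2)), (np.float64(31.1), np.float64(5.2)), (np.float64(34.1), np.float64(8.7)), (np.float64(35.6), np.float64(11.2)), (np.floa
[... 431 characters left out ...]
.float64(48.2)), (np.float64(60.6), np.float64(53.2)), (np.float64(62.1), np.float64(55.7)), (np.float64(64.1), np.float64(58.7)), (np.float64(66.1), np.float64(62.2)), (np.float64(67.6), np.float64(64.2)), (np.float64(68.6), np.float64(66.2)), (np.float64(71.6), np.float64(70.2)), (np.float64(72.6), np.float64(71.2)), (np.float64(76.6), np.float64(74.2)), (np.float64(78.1), np.float64(75.2)), (np.float64(83.1), np.float64(76.7)), (np.float64(85.1), np.float64(77.2)), (np.float64(88.6), np.float64(78.2)), (np.float64(89.6), np.float64(78.2)), (np.float64(97.1), np.float64(80.2)), (np.float64(102.1), np.float64(81.7)), (np.float64(105.6), np.float64(82.7))]
247 236 280
253 237 278
259 237 278
```

Emit:
play_rows --targets '[5, 0, 0, 0, 5, 0, 0, 0, 6, 0, 0, 0, 3.4, 0.3, 0, 0.172, 0, 0, 0, 0]'

```text
time_s: 11.08
ee_pos: [0.4577, -0.0469, 0.1193]
tcp_rot: [-2.144, -2.296, 0.0]
ft_force: [-0.2, 0.2, -1.5]
width: 0.0195
```

Emit:
play_rows --targets '[3.4, 0.3, 0, 0.172, 0, 0, 0, 0, 0, 0, 0, 0, 0, 0, 0, 0, 0, 0, 0, 0]'

```text
time_s: 11.7
ee_pos: [0.4581, -0.0441, 0.1193]
tcp_rot: [2.335, 2.102, -0.0]
ft_force: [-0.1, 0.2, -1.2]
width: 0.0194
```

```bash
python3 look.py w7;python3 rod.py w7 258 215|head -8;python3 meas.py w7|sed 's/np.float64//g'
```

```text
11.7 [ 0.4581 -0.0441  0.1193] [-0.237  0.077 -0.52   0.974 -0.     1.439] [-0.15  0.25 -1.2 ]
toolx yaw 83.98
comp 185753 0 511 0 383
tip tool x -90.23841202168715
0 y mid -1.2 width 266.0
6 y mid -1.2 width 263.2
12 y mid -1.2 width 260.5
18 y mid -1.1 width 257.7
24 y mid -1.1 width 254.9
30 y mid -1.2 width 252.1
[((-81.7), (-145.2)), ((-19.7), (-80.7)), ((-14.2), (-79.7)), ((-10.2), (-78.7)), ((-7.2), (-78.2)), ((-3.2), (-77.2)), ((-0.2), (-76.7)), ((1.8), (-76.2)), ((3.8), (-75.7)), ((-59.7), (-25.7)), ((8.3), (-74.7)), ((-60.2), (-20.7)), ((-60.2), (-19.2)), ((13.3), (-73.7)), ((-60.2), (-17.2)), ((-60.2), (-16.2)), ((19.8), (-72.2)), ((-59.7), (-11.7)), ((-59.2), (-7.2)), ((-59.2), (-5.7)), ((-57.7), (-0.2)), ((-58.2), (0.8)), ((-59.2), (6.8)), ((-59.7), (11.8)), ((-60.2), (16.8)), ((-60.2), (18.3)), ((-60.2), (19.8)), ((-27.7), (-0.2)), ((-27.7), (0.3)), ((-59.7), (24.8)), ((50.8), (-57.2)), ((51.3), (-56.7)), ((-59.2), (30.3)), ((-59.7), (61.8)), ((-60.2), (66.3)), ((-60.7), (71.3)), ((-18.7), (43.3)), ((-15.2), (42.8)), ((-11.7), (42.3)), ((-60.7), (80.8)), ((-60.2), (85.8)), ((-59.7), (90.3)), ((-34.7), (106.8)), ((-27.7), (106.3)), ((-20.7), (106.3)), ((-16.2), (105.8)), ((21.8), (121.8)), ((30.8), (120.3)), ((34.3), (119.8)), ((35.3), (119.8)), ((86.3), (82.8))]
```

View pics/w7.png

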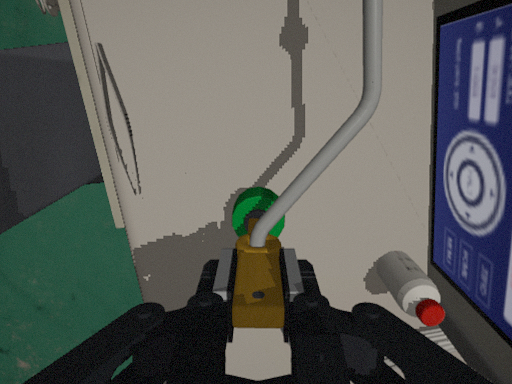

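The rod enters the ring at (258,240), curves right to (300,190), then goes straight to the second bend at (370,100). The forces are quiet.

```bash
sed -i 's/print(\[(round(a,1),round(b,1))/print([(float(round(a,1)),float(round(b,1)))/' meas.py; python3 rod.py w7 318 165|head -1;python3 meas.py w7
```

```text
comp 4853 250 382 0 246
[(4.6, -0.6), (4.1, -0.1), (4.6, -0.1), (8.6, 0.4), (12.1, 2.4), (12.6, 2.9), (13.1, 3.4), (13.6, 3.9), (14.1, 4.4), (15.1, 4.9), (15.6, 5.4), (16.1, 5.9), (18.1, 7.4), (20.1, 8.9), (20.6, 9.4), (22.6, 10.9), (23.1, 11.4), (26.1, 13.4), (28.6, 15.9), (29.1, 16.4), (33.1, 19.4), (34.6, 20.4), (35.1, 20.9), (35.6, 21.4), (36.1, 21.9), (36.6, 22.4), (40.1, 25.4), (41.1, 25.9), (44.6, 28.9), (45.1, 29.4), (45.6, 29.9), (48.6, 32.4), (52.1, 34.9), (52.6, 35.4), (53.1, 35.9), (53.6, 36.4), (54.1, 36.9), (59.6, 40.9), (60.1, 41.4), (64.1, 44.9), (67.1, 47.4), (69.1, 48.4), (70.1, 48.9), (72.1, 49.9), (74.1, 50.4), (77.1, 50.9), (77.6, 50.9), (78.1, 50.9), (78.6, 50.9), (79.1, 50.9), (79.6, 50.9), (80.1, 50.9), (80.6, 50.9), (81.1, 50.9), (85.1, 50.4), (85.6, 50.4), (90.1, 49.9), (90.6, 49.9), (95.1, 49.4), (95.6, 49.4), (99.1, 48.9), (99.6, 48.9), (101.6, 48.4), (102.1, 48.4), (102.6, 48.4), (103.1, 48.4), (103.6, 48.4), (104.1, 48.4), (104.6, 48.4), (105.6, 47.9), (105.1, 48.4), (106.1, 47.9), (105.6, 48.4), (106.6, 47.9), (106.1, 48.4), (106.6, 48.4), (110.1, 47.9)]
```

Emit:
play_rows --targets '[4.4, 0.3, 0, 0.17, 0, 0, 0, 0, 3.4, 0.3, 0, 0.17, 0, 0, 0, 0, 0, 0, 0, 0]'

```text
time_s: 12.38
ee_pos: [0.46, -0.0366, 0.1193]
tcp_rot: [2.655, 1.68, -0.0]
ft_force: [0.0, 0.7, -1.8]
width: 0.019
```

Emit:
play_rows --targets '[3.4, 0.3, 0, 0.17, 0, 0, 0, 0, 3.4, 0.3, 0, 0.17, 0, 0, 0, 0, 0, 0, 0, 0]'

```text
time_s: 13.0
ee_pos: [0.4639, -0.031, 0.1193]
tcp_rot: [-2.9, -1.207, 0.0]
ft_force: [-0.3, 0.8, -0.7]
width: 0.0189
```

Emit:
play_rows --targets '[4, 0, 0, 0, 4, 0, 0, 0, 0, 0, 0, 0, 0, 0, 0, 0, 0, 0, 0, 0]'

```text
time_s: 13.62
ee_pos: [0.4696, -0.0253, 0.1193]
tcp_rot: [-2.903, -1.202, 0.0]
ft_force: [-0.0, 0.0, -1.7]
width: 0.0192
```

```bash
python3 look.py w8;python3 rod.py w8 258 170|head -1;python3 meas.py w8
```

```text
13.625 [ 0.4696 -0.0253  0.1193] [-0.191  0.095 -0.5    0.976 -0.     2.165] [-0.04  0.04 -1.68]
toolx yaw 44.98
comp 4987 146 268 0 246
[(4.5, -0.8), (4.5, -0.3), (6.0, -0.8), (6.0, -0.3), (10.0, -0.8), (13.0, -0.3), (14.5, -0.8), (18.5, -0.3), (21.0, -0.3), (22.5, -0.8), (22.5, -0.3), (24.0, -0.8), (24.0, -0.3), (25.5, -0.8), (25.5, -0.3), (27.0, -0.8), (27.0, -0.3), (28.5, -0.8), (28.5, -0.3), (30.0, -0.8), (34.5, -0.3), (36.0, -0.3), (37.5, -0.3), (39.0, -0.3), (40.5, -0.3), (48.5, -0.8), (49.5, -0.8), (49.5, -0.3), (51.0, -0.8), (51.0, -0.3), (52.5, -0.8), (56.0, -0.8), (102.5, -35.3), (102.5, -34.8), (96.0, -28.8), (90.0, -22.8), (87.0, -19.8), (64.0, -1.3), (64.5, -1.3), (78.5, -11.3), (75.5, -8.3), (71.5, -4.8)]
```

Emit:
play_rows --targets '[5, -0.6, 0, 0, 8, 0, 0, 0, 8, 0, 0, 0, 8, 0, 0, 0, 0, 0, 0, 0]'

```text
time_s: 14.3
ee_pos: [0.4904, -0.0039, 0.1194]
tcp_rot: [2.902, 1.203, 0.0]
ft_force: [1.1, -0.5, -1.4]
width: 0.0194
```

Emit:
play_rows --targets '[6, 0, 0, 0, 6, 0, 0, 0, 4, 0, 0, 0, 0, 0, 0, 0, 0, 0, 0, 0]'

```text
time_s: 14.92
ee_pos: [0.5009, 0.0069, 0.1193]
tcp_rot: [-2.903, -1.201, 0.0]
ft_force: [0.3, 0.1, -1.7]
width: 0.0192
```

```bash
python3 look.py w9;python3 rod.py w9 258 205|head -1;python3 meas.py w9; python3 - <<'E'
from h import *
import pickle
im=cv2.imread("pics/w9.png");c=pickle.load(open("pics/w9.pkl","rb"));hsv=cv2.cvtColor(im,cv2.COLOR_BGR2HSV)
n,_,st,ce=cv2.connectedComponentsWithStats(cv2.inRange(hsv,(0,150,70),(6,255,255))|cv2.inRange(hsv,(175,150,70),(180,255,255)))
s=status.state();R=cv2.Rodrigues(np.array(s["tcp_rot"]))[0];p=np.array(s["ee_pos"])
for k in range(1,n):
    if st[k,4]>30: w=onplane(c,*ce[k],.1);print("red",st[k],ce[k].round(1),w.round(4),((w-p)@R*1e3).round(1))
E
```

```text
14.925 [0.5009 0.0069 0.1193] [-0.115  0.148 -0.439  0.985 -0.     2.242] [ 0.32  0.11 -1.67]
toolx yaw 44.96
comp 2753 160 266 113 246
[(4.6, -0.1), (5.1, -0.1), (4.6, 0.4), (5.6, -0.1), (5.1, 0.4), (6.1, -0.1), (5.6, 0.4), (6.6, -0.1), (6.1, 0.4), (7.1, -0.1), (6.6, 0.4), (7.6, -0.1), (7.1, 0.4), (8.1, -0.1), (7.6, 0.4), (8.6, -0.1), (8.1, 0.4), (9.1, -0.1), (8.6, 0.4), (9.1, 0.4), (62.6, -39.6), (62.1, -39.1), (61.6, -38.6), (61.1, -38.1), (63.1, -39.6), (60.6, -37.6), (62.6, -39.1), (62.1, -38.6), (60.1, -37.1), (61.6, -38.1), (61.1, -37.6), (60.6, -37.1), (57.1, -34.1), (56.6, -33.6), (54.1, -31.1), (55.1, -31.6), (52.6, -29.6), (52.1, -29.1), (15.1, -1.1), (50.1, -26.6), (47.1, -23.6), (44.6, -21.6), (46.6, -23.1), (44.1, -21.1), (43.6, -20.6), (43.1, -20.1), (42.6, -19.6), (42.1, -19.1), (41.6, -18.6), (41.1, -18.1), (37.6, -15.1), (35.6, -12.6), (35.1, -12.1), (21.6, -1.6), (33.1, -10.1), (23.6, -2.6), (24.6, -3.1), (30.1, -7.1), (27.6, -5.1), (27.1, -4.6), (26.6, -4.1), (27.6, -4.6)]
red [ 128   82   44   45 1501] [149.8 103.3] [0.5173 0.0931 0.1   ] [ 72.6 -49.4  19.3]
red [454 271  31  28 594] [469.3 284. ] [ 0.5657 -0.0888  0.1   ] [-21.7 113.5  19.3]
```

Emit:
play_rows --targets '[5, 0, 0, 0, 5, 0, 0, 0, 3.5, 0, 0, 0, 3.1, -0.3, 0, -0.157, 0, 0, 0, 0]'

```text
time_s: 15.6
ee_pos: [0.5129, 0.0191, 0.1193]
tcp_rot: [2.801, 1.423, 0.0]
ft_force: [0.0, 0.6, -1.5]
width: 0.0193
```

Emit:
play_rows --targets '[3.1, -0.3, 0, -0.157, 0, 0, 0, 0, 0, 0, 0, 0, 0, 0, 0, 0, 0, 0, 0, 0]'

```text
time_s: 16.23
ee_pos: [0.5142, 0.0215, 0.1194]
tcp_rot: [2.68, 1.639, 0.0]
ft_force: [0.0, -0.3, -0.5]
width: 0.0193
```

```bash
python3 look.py w10;python3 rod.py w10 235 205|head -1;python3 meas.py w10
```

```text
16.225 [0.5142 0.0215 0.1194] [-0.084  0.171 -0.411  0.989  0.     1.96 ] [ 0.04 -0.26 -0.54]
toolx yaw 62.9
comp 2027 198 271 136 246
[(4.6, 0.0), (6.6, -0.5), (7.6, -1.0), (7.1, -0.5), (8.1, -1.0), (16.6, -5.0), (19.6, -7.0), (20.6, -7.5), (21.6, -8.0), (21.1, -7.5), (27.1, -10.5), (31.6, -13.0), (31.1, -12.5), (32.6, -13.5), (32.1, -13.0), (33.6, -14.0), (35.1, -15.0), (33.1, -13.5), (34.6, -14.5), (36.1, -15.5), (35.6, -15.0), (36.6, -15.5), (40.1, -17.0), (42.6, -18.5), (45.1, -20.0), (44.6, -19.5), (45.6, -20.0), (49.6, -21.5), (50.6, -22.0)]
```

Emit:
play_rows --targets '[3.9, -0.2, 0, -0.155, 0, 0, 0, 0, 3.1, -0.2, 0, -0.155, 0, 0, 0, 0, 0, 0, 0, 0]'

```text
time_s: 16.9
ee_pos: [0.5165, 0.028, 0.1193]
tcp_rot: [2.397, 2.03, -0.0]
ft_force: [-0.2, -0.6, -1.5]
width: 0.0194
```

Emit:
play_rows --targets '[3.1, -0.2, 0, -0.155, 4, 0, 0, 0, 4, 0, 0, 0, 0, 0, 0, 0, 0, 0, 0, 0]'

```text
time_s: 17.52
ee_pos: [0.5169, 0.0393, 0.1193]
tcp_rot: [2.23, 2.213, -0.0]
ft_force: [0.3, 0.4, -0.9]
width: 0.0193
```

Emit:
play_rows --targets '[4, 0, 0, 0, 4, 0, 0, 0, 0, 0, 0, 0, 0, 0, 0, 0, 0, 0, 0, 0]'

```text
time_s: 18.15
ee_pos: [0.5169, 0.0472, 0.1193]
tcp_rot: [2.229, 2.214, -0.0]
ft_force: [0.7, -0.6, -2.0]
width: 0.0192
```

```bash
cat > red.py <<'E'
import sys,pickle
from h import *
n=sys.argv[1]
im=cv2.imread(f"pics/{n}.png");c=pickle.load(open(f"pics/{n}.pkl","rb"));hsv=cv2.cvtColor(im,cv2.COLOR_BGR2HSV)
k,_,st,ce=cv2.connectedComponentsWithStats(cv2.inRange(hsv,(0,150,70),(6,255,255))|cv2.inRange(hsv,(175,150,70),(180,255,255)))
s=status.state();R=cv2.Rodrigues(np.array(s["tcp_rot"]))[0];p=np.array(s["ee_pos"])
for k in range(1,k):
    if st[k,4]>30: w=onplane(c,*ce[k],.1);print("red",st[k],w.round(4),((w-p)@R*1e3).round(1))
E
python3 look.py w11;python3 rod.py w11 258 215|head -1;python3 meas.py w11;python3 red.py w11
```

```text
18.15 [0.5169 0.0472 0.1193] [-0.034  0.178 -0.402  0.991 -0.     1.544] [ 0.74 -0.58 -1.98]
toolx yaw 89.59
comp 1048 247 271 183 246
[(4.7, 0.2), (5.2, 0.2), (5.7, 0.2), (6.2, 0.2), (6.7, 0.2), (7.2, 0.2), (7.7, 0.2), (8.2, 0.2), (8.7, 0.2), (9.2, 0.2), (9.7, 0.2), (10.2, 0.2), (10.7, 0.2), (14.7, 1.7), (15.2, 1.7), (21.2, 0.2), (21.7, 0.2), (22.2, 0.2), (22.7, 0.2), (23.2, 0.2), (23.7, 0.2), (24.2, 0.2), (24.7, 0.2), (25.2, 0.2), (25.7, 0.2), (26.2, 0.2), (26.7, 0.2), (27.2, 0.2), (27.7, 0.2), (28.2, 0.2), (28.7, 0.2), (29.2, 0.2), (29.7, 0.2), (30.2, 0.2), (30.7, 0.2)]
red [ 238  145   41   38 1231] [0.5173 0.0919 0.1   ] [44.8  0.  19.3]
```

Emit:
play_rows --targets '[5, 0, 0, 0, 6, 0, 0, 0, 6, 0, 0, 0, 5, 0, 0, 0, 3, 0, 0, 0]'

```text
time_s: 18.82
ee_pos: [0.5171, 0.0727, 0.1193]
tcp_rot: [-2.229, -2.214, 0.0]
ft_force: [-0.1, -0.9, -1.7]
width: 0.0192
```

Emit:
play_rows --targets '[2, 0, 0, 0, 0, 0, 0, 0, 0, 0, 0, 0, 0, 0, 0, 0, 0, 0, 0, 0]'

```text
time_s: 19.45
ee_pos: [0.5171, 0.0741, 0.1193]
tcp_rot: [2.229, 2.213, -0.0]
ft_force: [-0.5, -0.3, -1.2]
width: 0.0192
```

```bash
python3 look.py w12;python3 red.py w12; python3 -c "
import cv2;im=cv2.imread('pics/w12.png');cv2.imwrite('pics/w12c.png',cv2.resize(im[150:300,158:358],(800,600),interpolation=cv2.INTER_CUBIC))"
```

```text
19.45 [0.5171 0.0741 0.1193] [ 0.019  0.184 -0.395  0.992 -0.     1.597] [-0.51 -0.34 -1.22]
toolx yaw 89.59
red [415   8  12  40 220] [0.5872 0.1769 0.1   ] [103.3  69.3  19.3]
red [ 239  200   39   35 1070] [0.5173 0.0915 0.1   ] [17.3 -0.  19.3]
```

View pics/w12c.png

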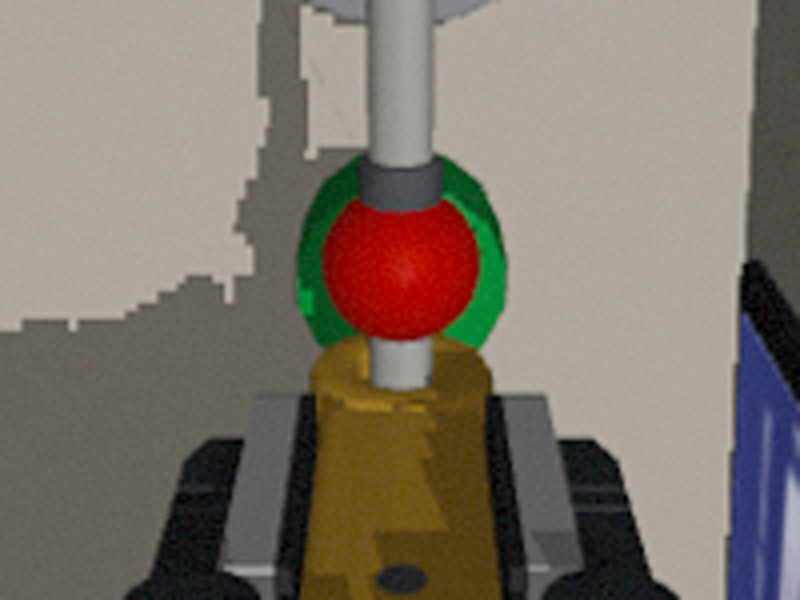

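Viewed (11): the ball is centred at crop (402,265), with a grey collar behind it, and the ring at y≈385 still shows a small gap. Creeping in.

Emit:
play_rows --targets '[1, 0, 0, 0, 0, 0, 0, 0, 1, 0, 0, 0, 0, 0, 0, 0, 0, 0, 0, 0]'

```text
time_s: 20.12
ee_pos: [0.5172, 0.0763, 0.1193]
tcp_rot: [2.229, 2.214, -0.0]
ft_force: [-0.1, -0.3, -1.1]
width: 0.019
```

Emit:
play_rows --targets '[0.5, 0, 0, 0, 0, 0, 0, 0, 0, 0, 0, 0, 0, 0, 0, 0, 0, 0, 0, 0]'

```text
time_s: 20.75
ee_pos: [0.5172, 0.0767, 0.1193]
tcp_rot: [2.229, 2.214, 0.0]
ft_force: [0.1, 0.1, -2.1]
width: 0.0194
```

Emit:
play_rows --targets '[0.5, 0, 0, 0, 0, 0, 0, 0, 0, 0, 0, 0, 0, 0, 0, 0, 0, 0, 0, 0]'

```text
time_s: 21.38
ee_pos: [0.5172, 0.0772, 0.1193]
tcp_rot: [2.229, 2.214, 0.0]
ft_force: [-0.4, 0.3, -2.0]
width: 0.0194
```

Emit:
play_rows --targets '[0.5, 0, 0, 0, 0, 0, 0, 0, 0, 0, 0, 0, 0, 0, 0, 0, 0, 0, 0, 0]'

```text
time_s: 22.0
ee_pos: [0.5172, 0.0777, 0.1193]
tcp_rot: [2.229, 2.214, 0.0]
ft_force: [-0.8, 0.3, -2.1]
width: 0.0194
```

```bash
python3 look.py w13;python3 red.py w13
```

```text
22.0 [0.5172 0.0777 0.1193] [ 0.026  0.185 -0.394  0.992 -0.     1.603] [-0.78  0.28 -2.08]
toolx yaw 89.6
red [414  19  11  41 222] [0.5872 0.1764 0.1   ] [99.1 69.3 19.3]
red [ 239  206   39   36 1053] [0.5173 0.0914 0.1   ] [13.7 -0.  19.3]
```

Emit:
play_rows --targets '[0.5, 0, 0, 0, 0, 0, 0, 0, 0, 0, 0, 0, 0, 0, 0, 0, 0, 0, 0, 0]'

```text
time_s: 22.68
ee_pos: [0.5172, 0.0782, 0.1193]
tcp_rot: [-2.229, -2.214, -0.0]
ft_force: [0.5, -0.1, -1.2]
width: 0.0195
```

Emit:
play_rows --targets '[0.5, 0, 0, 0, 0, 0, 0, 0, 0, 0, 0, 0, 0, 0, 0, 0, 0, 0, 0, 0]'

```text
time_s: 23.3
ee_pos: [0.5172, 0.0787, 0.1193]
tcp_rot: [2.229, 2.214, 0.0]
ft_force: [-0.6, -0.0, -1.0]
width: 0.0192
```

Emit:
play_rows --targets '[0.5, 0, 0, 0, 0, 0, 0, 0, 0, 0, 0, 0, 0, 0, 0, 0, 0, 0, 0, 0]'

```text
time_s: 23.92
ee_pos: [0.5172, 0.0792, 0.1193]
tcp_rot: [-2.229, -2.214, 0.0]
ft_force: [0.4, -0.1, -1.0]
width: 0.0189
```

Emit:
play_rows --targets '[0.5, 0, 0, 0, 0, 0, 0, 0, 0, 0, 0, 0, 0, 0, 0, 0, 0, 0, 0, 0]'

```text
time_s: 24.55
ee_pos: [0.5172, 0.0797, 0.1193]
tcp_rot: [-2.229, -2.214, -0.0]
ft_force: [-1.2, -0.3, -1.4]
width: 0.0194
```

```bash
python3 look.py w14;python3 red.py w14|tail -1;python3 - <<'E'
from h import *
for n in ("w12","w13","w14"):
    im=cv2.imread(f"pics/{n}.png");hsv=cv2.cvtColor(im,cv2.COLOR_BGR2HSV)
    print(n,[tuple(map(int,hsv[y,258])) for y in range(230,254,2)])
E
```

```text
24.55 [0.5172 0.0797 0.1193] [ 0.029  0.185 -0.393  0.993  0.     1.607] [-1.2  -0.31 -1.39]
toolx yaw 89.6
red [ 239  210   38   35 1041] [0.5172 0.0914 0.1   ] [11.6 -0.  19.3]
w12 [(0, 255, 155), (3, 246, 148), (1, 255, 126), (12, 17, 149), (23, 7, 155), (30, 7, 155), (30, 8, 157), (38, 6, 160), (30, 10, 149), (20, 207, 101), (21, 192, 114), (21, 204, 126)]
w13 [(1, 255, 178), (0, 235, 175), (1, 243, 171), (2, 255, 162), (3, 255, 155), (0, 255, 132), (2, 35, 137), (30, 5, 157), (38, 7, 138), (21, 217, 101), (21, 194, 133), (21, 215, 134)]
w14 [(2, 228, 188), (4, 255, 182), (1, 255, 175), (3, 255, 175), (1, 255, 167), (0, 255, 160), (0, 255, 150), (2, 255, 135), (8, 50, 118), (21, 220, 101), (20, 187, 131), (21, 196, 133)]
```

Emit:
play_rows --targets '[0.5, 0, 0, 0, 0, 0, 0, 0, 0.5, 0, 0, 0, 0, 0, 0, 0, 0, 0, 0, 0]'

```text
time_s: 25.22
ee_pos: [0.5172, 0.0805, 0.1193]
tcp_rot: [2.229, 2.213, -0.001]
ft_force: [0.5, -1.4, -0.5]
width: 0.0192
```

Emit:
play_rows --targets '[0.5, 0, 0, 0, 0, 0, 0, 0, 0, 0, 0, 0, 0, 0, 0, 0, 0, 0, 0, 0]'

```text
time_s: 25.85
ee_pos: [0.5172, 0.0809, 0.1193]
tcp_rot: [2.229, 2.213, -0.001]
ft_force: [-0.3, -4.6, -0.8]
width: 0.0191
```

Emit:
play_rows --targets '[0.5, 0, 0, 0, 0, 0, 0, 0, 0, 0, 0, 0, 0, 0, 0, 0, 0, 0, 0, 0]'

```text
time_s: 26.48
ee_pos: [0.5172, 0.081, 0.1193]
tcp_rot: [2.229, 2.212, -0.002]
ft_force: [-0.1, -4.7, -1.0]
width: 0.0193
```

Emit:
play_rows --targets '[-0.8, 0, 0, 0, 0, 0, 0.7, 0, 0, 0, 0.5, 0, 0, 0, 0, 0, 0, 0, 0, 0]'

```text
time_s: 27.1
ee_pos: [0.5173, 0.0808, 0.1188]
tcp_rot: [2.229, 2.213, 0.0]
ft_force: [-2.2, -4.4, 4.3]
width: 0.0192
```

```bash
python3 look.py w15;python3 red.py w15|tail -1
```

```text
27.1 [0.5173 0.0808 0.1188] [ 0.032  0.186 -0.393  0.991 -0.     1.61 ] [-2.22 -4.38  4.35]
toolx yaw 89.6
red [ 239  213   38   35 1044] [0.5173 0.0914 0.1   ] [10.6 -0.1 18.8]
```

Emit:
play_rows --targets '[0, 0, -0.8, 0, 0, 0, 0, 0, -0.5, 0, 0, 0, 0, 0, 0, 0, 0, 0, 0, 0]'

```text
time_s: 27.78
ee_pos: [0.5173, 0.0807, 0.119]
tcp_rot: [-2.229, -2.214, -0.001]
ft_force: [-1.3, -3.3, 2.2]
width: 0.019
```

Emit:
play_rows --targets '[-0.4, 0, -0.3, 0, 0, 0, 0, 0, 0, 0, 0, 0, 0, 0, 0, 0, 0, 0, 0, 0]'

```text
time_s: 28.4
ee_pos: [0.5172, 0.0803, 0.1191]
tcp_rot: [-2.229, -2.213, -0.001]
ft_force: [0.4, -1.2, -0.6]
width: 0.0195
```

Emit:
play_rows --targets '[0, 0, 0, 0, 0, 0, 0, 0, 0, 0, 0, 0, 0, 0, 0, 0, 0, 0, 0, 0]' --claw 0.45

```text
time_s: 29.02
ee_pos: [0.5172, 0.08, 0.1192]
tcp_rot: [-2.229, -2.214, -0.0]
ft_force: [0.8, -0.0, -0.3]
width: 0.0386
```

```bash
python3 look.py w16;python3 red.py w16|tail -1;python3 - <<'E'
from h import *
im=cv2.imread("pics/w16.png");hsv=cv2.cvtColor(im,cv2.COLOR_BGR2HSV)
m=cv2.inRange(hsv,(12,140,50),(30,255,255));m[:,:190]=0;m[:,330:]=0
for y in range(245,335,10):
    x=np.nonzero(m[y])[0];print(y,(x.min(),x.max()) if len(x) else None,end=' ')
E
```

```text
29.025 [0.5172 0.08   0.1192] [ 0.03   0.185 -0.393  0.992  0.     1.608] [ 0.82 -0.04 -0.3 ]
toolx yaw 89.6
red [ 239  211   38   35 1046] [0.5173 0.0914 0.1   ] [11.3  0.  19.2]
245 (np.int64(236), np.int64(279)) 255 (np.int64(236), np.int64(279)) 265 (np.int64(237), np.int64(278)) 275 (np.int64(236), np.int64(279)) 285 (np.int64(234), np.int64(280)) 295 (np.int64(233), np.int64(281)) 305 (np.int64(232), np.int64(282)) 315 (np.int64(232), np.int64(282)) 325 (np.int64(234), np.int64(281))
```

Emit:
play_rows --targets '[0, 0, -8, 0, 0, 0, -15, 0, 0, 0, -25, 0, 0, 0, -30, 0, 0, 0, -30, 0]'

```text
time_s: 29.7
ee_pos: [0.5174, 0.0801, 0.2295]
tcp_rot: [2.229, 2.213, 0.002]
ft_force: [-0.1, -0.4, -0.0]
width: 0.0386
```

Emit:
play_rows --targets '[-30, 0, -10, 0, -20, 0, 0, 0, 0, 0, 0, 0, 0, 0, 0, 0, 0, 0, 0, 0]'

```text
time_s: 30.32
ee_pos: [0.5167, 0.0306, 0.2373]
tcp_rot: [-2.228, -2.214, -0.0]
ft_force: [-0.4, -0.3, -0.7]
width: 0.038
```

```bash
python3 look.py w17;python3 red.py w17; python3 - <<'E'
from h import *
sc=vision.snapshot("scene");tp=vision.snapshot("top");w=cv2.imread("pics/w17.png")
a=cv2.resize(sc[150:230,100:260],(800,400),interpolation=cv2.INTER_CUBIC)[:330]
a0=cv2.resize(w,(360,270));b=cv2.resize(tp[165:235,85:235],(440,270),interpolation=cv2.INTER_CUBIC)
cv2.imwrite("pics/fin.png",np.vstack([a,np.hstack([a0,b])]))
E
```

```text
30.325 [0.5167 0.0306 0.2373] [-0.066  0.083 -0.247  1.241  0.     1.511] [-0.37 -0.26 -0.73]
toolx yaw 89.64
red [246  98  25  23 462] [0.5174 0.0924 0.1   ] [ 61.7   0.4 137.2]
red [298 304   7  15  62] [ 0.5576 -0.0975  0.1   ] [-127.9   41.7  137.1]
```

View pics/fin.png

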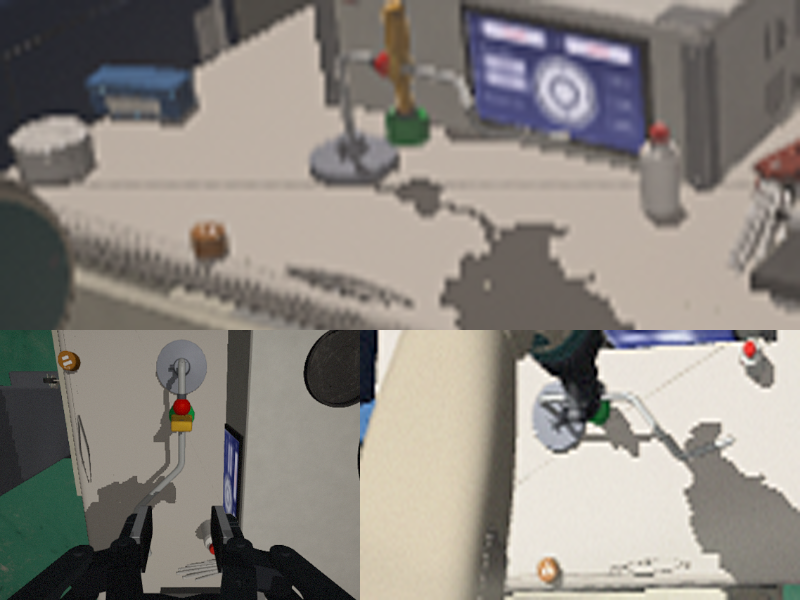

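Viewed (12): the hanger hangs upright by the red ball, and the bottle, orange mount and tweezers are in place. A quick numeric check of the ring-to-ball spacing follows.

```bash
python3 - <<'E'
from h import *
import pickle
im=cv2.imread("pics/w17.png");c=pickle.load(open("pics/w17.pkl","rb"));hsv=cv2.cvtColor(im,cv2.COLOR_BGR2HSV)
m=cv2.inRange(hsv,(12,140,40),(30,255,255));m[:80]=0;m[160:]=0;m[:,220:][:,80:]=0;m[:,:220]=0
ys,xs=np.nonzero(m);print(xs.min(),xs.max(),ys.min(),ys.max())
col=[tuple(map(int,hsv[y,258])) for y in range(95,160,3)];print(col)
y=ys.max();print("back top edge",onplane(c,258,y+.5,.154))
for yb in (118,120,122,124): print(yb,onplane(c,258,yb,.154)[1])
E
```

```text
243 272 112 144
[(113, 13, 79), (179, 159, 112), (2, 230, 152), (0, 255, 156), (3, 252, 166), (1, 255, 156), (0, 255, 146), (0, 255, 134), (0, 255, 105), (19, 191, 95), (21, 195, 93), (17, 95, 67), (21, 201, 165), (22, 197, 167), (22, 221, 157), (21, 197, 159), (22, 219, 133), (120, 7, 74), (25, 11, 138), (20, 6, 138), (30, 6, 132), (24, 9, 137)]
back top edge [0.51719018 0.07356907 0.154     ]
118 0.09059102492649489
120 0.08933452778216389
122 0.08807352281801932
124 0.08680798573202916
```

```bash
python3 - <<'E'
from h import *
for n in ("w14","w15","w16"):
    hsv=cv2.cvtColor(cv2.imread(f"pics/{n}.png"),cv2.COLOR_BGR2HSV)
    col=hsv[225:275,252:264]
    red=[ (np.nonzero((col[:,i,0]<8)&(col[:,i,1]>150))[0].max()+225) for i in range(12)]
    br=[ (np.nonzero((col[:,i,0]>14)&(col[:,i,0]<30)&(col[:,i,1]>120))[0].min()+225) for i in range(12)]
    b=np.nonzero(cv2.inRange(hsv[280:345,250:266],(14,120,50),(30,255,255)))[0].max()+280
    print(n,np.mean(red),np.mean(br),b)
E
```

```text
w14 244.0 247.41666666666666 327
w15 246.08333333333334 247.91666666666666 327
w16 244.5 247.5 326
```

```bash
python3 -c "
from bench import sign_off,status
s=status.state();print(s['time_s'],s['ee_pos'],s['ft_force']);print(sign_off())"
```

```text
30.475 [0.51670927 0.0305396  0.23708951] [ 0.77021678 -0.6430923  -0.50755167]
the job is handed in; nothing more can be done
None
```

The hanger is hanging upright on the third leg of the rod at the red stop ball. I let go, backed the gripper clear and handed the job in at 30.5 s. I picked it up by the tab, threaded it over the free end and slid it round both bends, about 59° right and then 45° left.

- **Forces:** along the rod the sensor stayed within about 1.5 N. I felt the ball at 4.7 N, against the 14 N at which it slips, then eased back to about 1 N before opening. While I was lowering the hanger, the rod pushed up on the eye with about 4–6 N, so I lifted it slightly again.
- **Stop ball:** its measured position was unchanged by the contact (y = 0.0914 m before and after). After I retreated it read 0.0924 m, which is within the camera error.
- **Final picture:** the bottle, orange mount and tweezers look to be where they were; I did not measure them.
- **What did not fully agree:** the close-up images suggest the ring may be up to about 0.6 mm off the ball after release, and the retreat view about 1 mm, close to what the cameras can resolve. I left it rather than nudge the hanger again.

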